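# Feel round the edge of a lens former with a stylus

## Task

Lift the feeler stylus out of its block and feel the edge of the black lens former for burrs: with the stylus upright, lay the side of its thin pin against the edge above the single rib on the base plate, then slide it along the edge the long way round, past the domed stud, to the pair of ribs. Keep the pin lightly against the edge all the way (about 2 to 3 N; it must neither leave the edge nor force the rubber-mounted former), then lift clear and stand the stylus back in its block, fully home. Keep the fingers off the former and its stand, and leave the other things alone.

Things in the scene. Friction and masses are not known exactly. Their poses are not given: they have to be found in the camera images.
- stylus: upright feeler stylus, 96 mm long, 60 g. Origin at the pin's lower tip, z up. Steel pin 6 mm thick with round end, z 0 to 30 mm; round flange 26 mm across, z 30 to 33 mm; dark square handle 14 x 14 mm, faces along its x and y, z 33 to 96 mm. Hold the handle just above the flange, 20 to 30 N. Seated, the flange lies on the block and the tip is 10 mm above the table.
- stylus_block: fixed plain aluminium block 60 x 60 x 40 mm high, origin at the centre of its underside, z up. A vertical hole 10 mm across (about 2 mm play round the pin), 34 mm deep, with a 2 mm chamfer, opens in the centre of its top.
- former_stand: fixed stand: aluminium plate 110 x 110 x 10 mm, origin at the centre of its underside, z up; on its pedestal the black former, 10 mm thick, round-edged, faces 55 and 65 mm above the table (3 mm button on top). The long way goes anticlockwise from above: single rib, stud (+x side), pair of ribs. Trace with the tip 35 to 50 mm above the table (flange clear of the top).
- start_mark (a point): top of the single rib on the plate (18 mm long along y, 4 mm high): stand frame x -12, y -44, z 13.5 mm. The trace starts where the former's edge crosses above this rib's line, within about 10 mm along x.
- finish_mark (a point): middle of the pair of ribs (18 mm long along y, 8 mm apart): stand frame x -12, y +44, z 13.5 mm. The trace ends where the former's edge crosses above this line, within about 10 mm along x.
- stud (a point): top of the domed stud on the plate that the trace passes: stand frame x +47, y 0, z 15.5 mm.
- former_nominal (a point): where the former's origin should be (stand axes, mid-thickness). Outline: tight belt round three discs, in mm: radius 22 at (18, -16), 14 at (12, 24), 26 at (-14, 0). It is clamped out of true, unmeasured: up to 5 mm in x and in y, 0.1 rad in yaw. Its rubber mount yields 1 mm per 3 N sideways (6 mm at most) and springs back; over 6 N is too much. Slippery edge, friction 0.2 to 0.4.
- small_bottle: small brown dropper bottle 27 x 28 x 70 mm, loose bystander; leave it. Origin at the centre of its underside
- cover_box: cover glass box 28 x 32 x 15 mm, loose bystander; leave it. Origin at the centre of its underside
- rubber: eraser 18 x 42 x 11 mm, loose bystander; leave it. Origin at the centre of its underside
- bung: brown rubber stopper 23 x 23 x 22 mm, loose bystander; leave it. Origin at the centre of its underside
- clock: grey bench timer 47 x 66 x 62 mm, loose bystander; leave it. Origin at the centre of its underside
Not all that is in view belongs to the job. Leave any pink or red look-alike of the stylus_block alone.

How it is judged:
On the way, in this order (a step that is already met when the one before it is completed fails the run):
1. the stylus has been lifted out of its block (z of stylus in the frame of stylus_block above 0.05 m), for 0.1 s.
2. the pin touches the former's edge above the single rib (horizontal distance between stylus and former_stand below 0.07 m and z of stylus in the frame of former_stand between 0.025 and 0.054 m and contact force between stylus and former_stand above 0.3 N and x of stylus in the frame of former_stand between -0.023 and -0.001 m and y of stylus in the frame of former_stand below -0.015 m), for 0.05 s.
3. the pin, in contact, has come round the first bend (horizontal distance between stylus and former_stand below 0.07 m and z of stylus in the frame of former_stand between 0.025 and 0.054 m and contact force between stylus and former_stand above 0.3 N and x of stylus in the frame of former_stand above 0.012 m and y of stylus in the frame of former_stand below -0.02 m), for 0.05 s.
4. the pin, in contact, is passing the stud (horizontal distance between stylus and former_stand below 0.07 m and z of stylus in the frame of former_stand between 0.025 and 0.054 m and contact force between stylus and former_stand above 0.3 N and x of stylus in the frame of former_stand above 0.02 m and y of stylus in the frame of former_stand between -0.012 and 0.012 m), for 0.05 s.
5. the pin, in contact, is at the last bend (horizontal distance between stylus and former_stand below 0.07 m and z of stylus in the frame of former_stand between 0.025 and 0.054 m and contact force between stylus and former_stand above 0.3 N and x of stylus in the frame of former_stand above 0.005 m and y of stylus in the frame of former_stand above 0.02 m), for 0.05 s.
6. the pin, in contact, is above the pair of ribs (horizontal distance between stylus and former_stand below 0.07 m and z of stylus in the frame of former_stand between 0.025 and 0.054 m and contact force between stylus and former_stand above 0.3 N and x of stylus in the frame of former_stand between -0.023 and -0.001 m and y of stylus in the frame of former_stand above 0.015 m), for 0.05 s.
At the end, for the whole second after the job is handed in: the stylus stands at rest in the hole of its block, upright within 0.06 rad, its flange down on the block within 2.5 mm and its tip within 5 mm of the hole's axis (horizontal distance between stylus and stylus_block below 0.005 m and z of stylus in the frame of stylus_block between 0.007 and 0.0125 m and angle between stylus's own z axis and vertical below 0.06 rad and linear speed of stylus below 0.02 m/s); the robot touches nothing.
It fails at once if the stylus pressed on the former or its stand with more than 6 N (contact force between stylus and former_stand above 6 N).
It fails at once if the pin left the edge on the way: at working height (tip 25 to 54 mm up) beside the former on the stud's side (x > 3 mm in the stand's frame, within 70 mm) without touching (horizontal distance between stylus and former_stand below 0.07 m and z of stylus in the frame of former_stand between 0.025 and 0.054 m and x of stylus in the frame of former_stand above 0.003 m and contact force between stylus and former_stand below 0.02 N).
It fails at once if fingers or arm pushed the former or its stand (contact force between any of the fingers, the arm and former_stand above 1 N).
It fails at once if a bystander was moved by more than 15 mm (distance of any of small_bottle, cover_box, rubber, bung, clock from where it was at the start of the episode above 0.015 m).
It also fails if it takes over 72 s, if anything falls off the work surface, if the arm or the gripper's body presses on something with over 40 N, if the wrist force passes 120 N, or if a joint passes its speed limit or range.

## Robot

A 7-joint arm with a two-finger parallel gripper is mounted at the origin on a cart in front of the work surface, level with it; the furniture and walls round the work are solid. World frame = base frame: x ahead of the robot, y to its left, z up, the work surface at z = 0. Lengths are in m, angles in rad, forces in N, time in s.
With the tool pointing down it reaches from about 0.425 to 0.95 m from the base axis. Payload 4.7 kg.
Tool frame: the origin (TCP) lies midway between the tips of the shut fingers; the grasp point (between the pads) lies 19 mm behind it; z points along the fingers, y is the line along which they close (so a half turn about z gives the same grasp; the last joint's range is limited). The gripper opens to 87 mm and grips with 3 to 60 N. Pads are 19 mm wide; open, the fingers measure 117 mm over their backs; the gripper's body (75 mm by 190 mm) begins 51 mm behind the grasp point.
Start: joints at [-0.029, 0.469, -0.049, 1.532, 0.024, 1.141, -0.082], TCP at [0.675, 0, 0.223] pointing down, gripper open.
Joint ranges: [-2.59, 2.59], [-0.33, 1.99], [-1.39, 1.29], [0.1, 2.45], [-1.04, 4.18], [0.21, 1.99], [-2.66, 2.66]. Speed limits (rad/s): [2.57, 2.57, 3.14, 3.14, 3.14, 3.14, 3.14].

## Interface

Orientations are given as a unit quaternion [x, y, z, w].
In Python, from rig import r gives the robot as it stands.
- The arm moves only by the tool drive_tool, never from a script. Its arguments are lists of equal length, an entry for each row: "claw": the closure, from -1 (fully open) to 1 (shut); "dp": the shift along the tool's x, y, z in m, a list of three; "turn": the turn about the tool's z in degrees. A call has 1 to 10 rows; each row shifts and turns the commanded pose from where the row before left it, along the tool's axes as they then stand; what a row does not reach is not made up. A row lasts 1/12 s, in which the tool goes at most 41.7 mm and 7.16 degrees, less where a joint would pass 70% of its speed; a pose out of reach is approached as far as the arm can. A call is refused whole if a number of a shift passes 0.0417 or a number of a turn 7.16, either way. A call with a gripper value outside its range is refused whole. The fingers move at their own pace and stop on an object; "newtons" is the grip in N (left out, the last holds). Time passes only in rows, so rows that do not move let the fingers close. It gives the time, the measured TCP pose, the force, the opening and the grip force at its end, in the units of the state.
- r.sense(): the state, without advancing time (a new reading comes with each control period).
- r.grab_frame(name): name is "scene" or "side" or "wrist"; returns a dict with "color" (480x640x3 uint8, blue, green, red), "range_z" (480x640 float32, m along the optical axis (not along the pixel's ray), 0 where there is no reading), "mtx" (3x3 intrinsics, pixels), "k1" (the pictures are not rectified: a ray, as slopes to the right and down, at radius r is drawn at 1 + k1 r^2 times it, then the intrinsics apply), "camera_from_world" (4x4, takes a point from world to camera coordinates). Camera axes: x right, y down, z forward; pixel columns grow to the right and rows downward; lengths in m; the calibration is good to about 2 mm. A picture is of the moment at which its call begins.
- r.close_job(): hands the job in; it is judged then, once.
Trained networks look in a picture, given as the dict that the camera call returned (one of the last four; its "shot" number tells which), for a name from the list of things; names that differ only in an ending like _2 or _b are one class to them, and where a whole thing is asked for, a point or a joint stands for the part that bears it (a point fixed in the world has none). Each returns a list of dicts, best first, with "score" (0 to 1); they miss things now and then, are a little off and sometimes report something else, mostly with a low value. They report only what shows in the picture. A call takes as long as a camera call. They do not tell look-alikes from the thing itself.
- r.search_frame(thing, picture): "xy" ([column, row] in pixels, amid what is visible of it).
- r.outline_of(thing, picture): "region" (480x640 bool, what is visible of it) and "xy" ([column, row] in pixels, amid what is visible of it).
The state is a dict: "time_s": time; "joints": joint angles; "joint_velocities": joint speeds; "tau": joint torques, N m; "eef_pos": TCP position; "ee_rot": TCP orientation; "force": force on the tool from outside, world axes, zero at the start; "ft_torque": the same for the moment, N m; "opening": finger opening in m; "grasp_force": force on a finger pad.
Only numpy, scipy, OpenCV 4.12 (cv2) and the standard library are available. Lean on these libraries where they do the work, as an engineer would, in place of code of your own. Each camera call takes 0.05 s, during which the arm holds its last target. There are 200 camera calls.

## Working session

There is one attempt and no reset: what is moved stays moved. The work goes in short steps, Python scripts to look and compute and a tool call to move; the robot and the scene stay as the last step left them, time stands still between calls to the robot, and variables do not carry over. Pictures are saved under pics/ and viewed, at most 10 in all, crops included, and the job is handed in when it is done.

Besides the shell and the picture viewer there is one more tool, called as a command line: name --pt "numbers of a row" for each row, then --argument value for the rest. drive_tool: Moves the arm, as the interface text tells. Its arguments: {"type":"object","properties":{"claw":{"type":"array"},"dp":{"type":"array"},"turn":{"type":"array"},"newtons":{"type":"number"}},"required":["claw","dp","turn"]}

```bash
ls; mkdir -p pics; cat > h.py <<'E'
import numpy as np, cv2
from rig import r
def px2ray(f,uv):
    M=f["mtx"];k=f["k1"]
    d=np.array([(uv[0]-M[0,2])/M[0,0],(uv[1]-M[1,2])/M[1,1]]);u=d.copy()
    for _ in range(20): u=d/(1+k*(u@u))
    return u
def world(f,uv,z=None):
    u=px2ray(f,uv)
    if z is None: z=f["range_z"][int(round(uv[1])),int(round(uv[0]))]
    T=np.linalg.inv(f["camera_from_world"])
    return (T@np.array([u[0]*z,u[1]*z,z,1]))[:3]
def ray(f,uv):
    u=px2ray(f,uv);T=np.linalg.inv(f["camera_from_world"])
    return T[:3,3],T[:3,:3]@np.array([u[0],u[1],1])
def plane(f,uv,h):
    o,d=ray(f,uv); return o+d*(h-o[2])/d[2]
def proj(f,P):
    c=f["camera_from_world"]@np.append(P,1);u=c[:2]/c[2];u=u*(1+f["k1"]*(u@u))
    return np.array([f["mtx"][0,0]*u[0]+f["mtx"][0,2],f["mtx"][1,1]*u[1]+f["mtx"][1,2]])
def tri(a,b):
    (o1,d1),(o2,d2)=a,b
    s=np.linalg.lstsq(np.c_[d1,-d2],o2-o1,rcond=None)[0]
    return (o1+d1*s[0]+o2+d2*s[1])/2
E
python3 - <<'E'
from h import *
np.set_printoptions(precision=4,suppress=True)
print(r.sense())
names="stylus stylus_block former_stand start_mark finish_mark stud former_nominal small_bottle cover_box rubber bung clock".split()
for c in ["scene","side","wrist"]:
    f=r.grab_frame(c); cv2.imwrite(f"pics/{c}0.png",f["color"]); print(c,f["mtx"][0],f["k1"],np.linalg.inv(f["camera_from_world"])[:3,3])
    for n in names:
        try: print(n,[(np.round(d["score"],2),np.round(d["xy"],1),world(f,d["xy"])) for d in r.search_frame(n,f)[:3]])
        except Exception as e: print(n,e)
E
```

```text
pics
{'time_s': 0.0, 'joints': array([-0.0289,  0.4695, -0.0486,  1.5337,  0.0241,  1.141 , -0.0823]), 'joint_velocities': array([ 0.0002, -0.0003,  0.0008, -0.0024, -0.0017, -0.0005, -0.0002]), 'tau': array([  0.0001, -50.7972,  -0.0803, -23.6156,  -0.0613,   0.0378,
         0.0002]), 'eef_pos': array([0.6744, 0.    , 0.2215]), 'ee_rot': array([ 0.7071,  0.7071, -0.0007, -0.0007]), 'force': array([ 0.4292, -0.799 , -0.1328]), 'ft_torque': array([-0.0337,  0.0259, -0.0341]), 'grasp_force': 0.0, 'opening': 0.08698590003989273}
scene [578.8397   0.     321.59  ] -0.017483977230126988 [-0.551  -0.5292  0.8733]
stylus [(np.float64(0.48), array([273.8, 216.7]), array([0.5115, 0.2198, 0.0756]))]
stylus_block [(np.float64(0.87), array([294.2, 210.9]), array([0.6123, 0.2201, 0.0384])), (np.float64(0.8), array([264.8, 257.9]), array([0.3868, 0.1692, 0.0393])), (np.float64(0.72), array([297.8, 287.4]), array([0.3269, 0.039 , 0.0366]))]
former_stand [(np.float64(0.75), array([349.7, 265.3]), array([ 0.4766, -0.02  ,  0.0205]))]
start_mark [(np.float64(0.84), array([350.2, 265.5]), array([ 0.47
[... 2462 characters left out ...]
, 27.1]), array([0.4299, 0.174 , 0.0392]))]
former_stand [(np.float64(0.7), array([137.1, 226.6]), array([ 0.5166, -0.0017,  0.0645]))]
start_mark [(np.float64(0.6), array([141.2, 225.4]), array([ 0.5206, -0.0006,  0.0647]))]
finish_mark [(np.float64(0.88), array([138.7, 227.3]), array([ 0.5183, -0.0023,  0.065 ])), (np.float64(0.28), array([231.8, 107.6]), array([0.5951, 0.101 , 0.012 ]))]
stud []
former_nominal [(np.float64(0.63), array([137.7, 226.1]), array([ 0.5176, -0.0011,  0.0652]))]
small_bottle []
cover_box []
rubber [(np.float64(0.95), array([232.3, 109.7]), array([0.5954, 0.0992, 0.0114]))]
bung [(np.float64(0.56), array([105.3, 114.7]), array([0.4765, 0.0967, 0.0226]))]
clock []
```

```bash
python3 - <<'E'
import cv2,numpy as np
a=cv2.imread("pics/scene0.png")[180:340,160:480];b=cv2.imread("pics/side0.png")[200:420,180:440]
cv2.imwrite("pics/s1.png",cv2.resize(a,(800,400),interpolation=cv2.INTER_CUBIC));cv2.imwrite("pics/s2.png",cv2.resize(b,None,fx=2.7,fy=2.7))
E
```

```text
(no output)
```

View pics/s1.png

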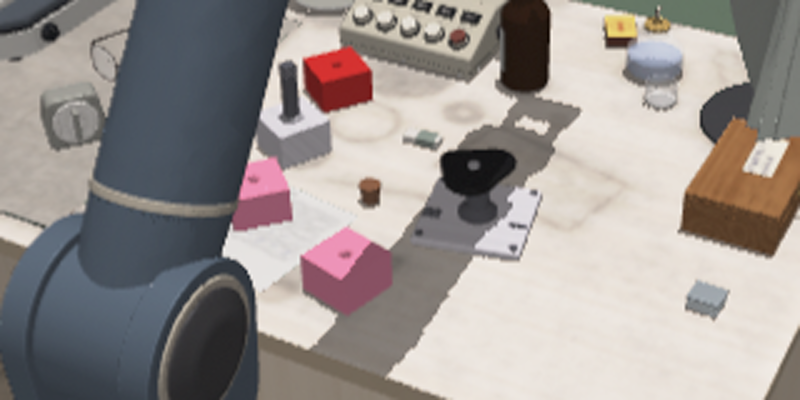

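View pics/s2.png

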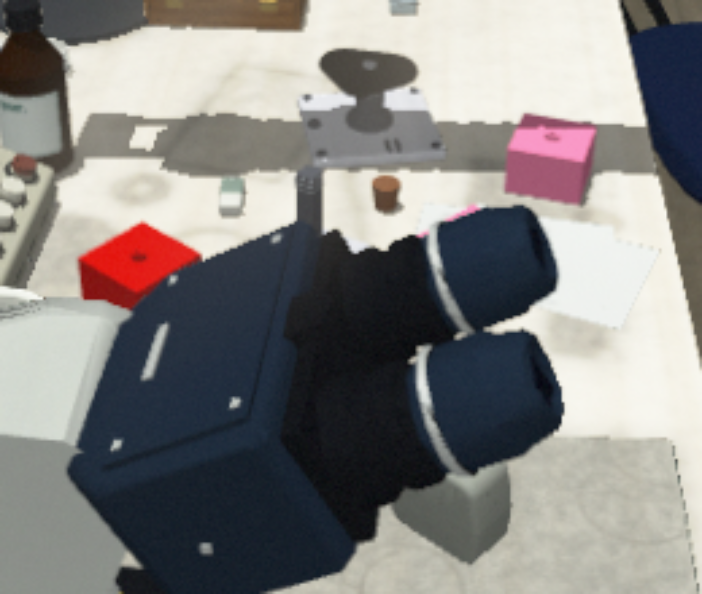

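View pics/wrist0.png

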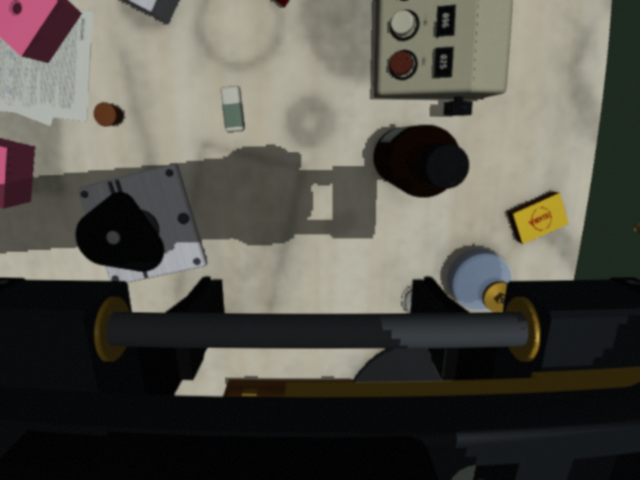

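The pictures show the stand at wrist px (140,225), with the stud at (183,218), the pair of ribs at (115,187) and the single rib at (143,272). The grey block with the stylus is at scene crop (292,115), and the pink and red blocks are decoys. I'll look closer from above the stand.

drive_tool --claw '[-1, -1, -1, -1, -1, -1, -1, -1]' --pt "-0.0167 -0.029 0.0085" --pt "-0.0167 -0.029 0.0085" --pt "-0.0167 -0.029 0.0085" --pt "-0.0167 -0.029 0.0085" --pt "-0.0167 -0.029 0.0085" --pt "-0.0167 -0.029 0.0085" --pt "0 0 0" --pt "0 0 0" --turn '[0, 0, 0, 0, 0, 0, 0, 0]'

```text
time_s: 2.62
eef_pos: [0.4994, -0.1014, 0.1715]
ee_rot: [0.708, 0.706, -0.0, -0.0]
force: [0.7, 0.7, 0.0]
opening: 0.0873
grasp_force: 0.0
```

```bash
python3 - <<'E'
from h import *
import pickle
np.set_printoptions(precision=4,suppress=True)
print(r.sense()["eef_pos"])
f=r.grab_frame("wrist"); cv2.imwrite("pics/w1.png",f["color"]); pickle.dump(f,open("w1.pkl","wb"))
for n in "former_stand start_mark finish_mark stud former_nominal stylus stylus_block".split():
    print(n,[(np.round(d["score"],2),np.round(d["xy"],1),world(f,d["xy"])) for d in r.search_frame(n,f)[:3]])
E
```

```text
[ 0.4994 -0.1014  0.1715]
former_stand [(np.float64(0.62), array([307.1, 111.9]), array([ 0.4933, -0.012 ,  0.0682]))]
start_mark [(np.float64(0.96), array([310.6, 112.9]), array([ 0.4956, -0.0126,  0.0686]))]
finish_mark [(np.float64(0.73), array([308.6, 116.6]), array([ 0.4943, -0.015 ,  0.0687]))]
stud [(np.float64(0.79), array([309. , 118.1]), array([ 0.4945, -0.0161,  0.0697]))]
former_nominal []
stylus []
stylus_block [(np.float64(0.9), array([119.1,  38.5]), array([0.3551, 0.045 , 0.0406]))]
```

View pics/w1.png

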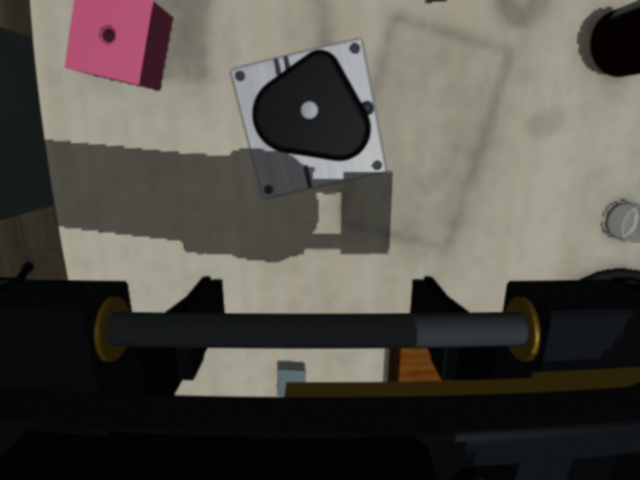

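The wrist view is clear. The plate corners are at about (232,69), (362,38), (386,172) and (264,198), and the black former is centred near (310,110). Next I fit the stand pose and the former outline, then move over to the stylus.

```bash
cat > fit.py <<'E'
from h import *
import pickle
from scipy.optimize import least_squares
D=[(18,-16,22),(12,24,14),(-14,0,26)]
def belt(off=0,n=720):  # outline pts (mm) offset by off, with normals, via support function hull
    t=np.linspace(0,2*np.pi,n,endpoint=False);c=np.c_[np.cos(t),np.sin(t)]
    P=np.vstack([np.array([x,y])+(R+off)*c for x,y,R in D]).astype(np.float32)
    return cv2.convexHull(P)[:,0].astype(float)
def R2(a): return np.array([[np.cos(a),-np.sin(a)],[np.sin(a),np.cos(a)]])
E
python3 - <<'E'
from fit import *
np.set_printoptions(precision=4,suppress=True)
f=pickle.load(open("w1.pkl","rb")); im=f["color"]; g=cv2.cvtColor(im,cv2.COLOR_BGR2GRAY)
H=np.zeros((480,640))
roi=(slice(20,215),slice(210,410))
for v in range(20,215):
    for u in range(210,410): H[v,u]=world(f,(u,v))[2]
print("former top h",np.median(H[100:120,270:295]),"plate",np.median(H[55:75,330:350]),"table",np.median(H[90:110,395:405]))
# plate via mask: height>5mm
m=((H>0.005)).astype(np.uint8)
cn=max(cv2.findContours(m,0,1)[0],key=cv2.contourArea)
print("rect px",cv2.boxPoints(cv2.minAreaRect(cn)))
def edge_fit(model,p0,mag):  # model(p)->Nx3 pts+outside pts ; find gradient peak along normals and fit
    p=np.array(p0,float)
    for it in range(6):
        A,B=model(p)  # A: contour points, B: 5mm outward
        T=[];I=[]
        for i,(a,b) in enumerate(zip(A,B)):
            pa,pb=proj(f,a),proj(f,b);s=np.linspace(-1,1,61)*mag[min(it,len(mag)-1)]
            q=(pa+np.outer(s,(pb-pa)))
            val=cv2.remap(g,q[:,0].astype(np.float32)[None],q[:,1].astype(np.float32)[None],1)[0].astype(float)
            d=np.gradient(cv2.GaussianBlur(val[None],(1,9),2)[0]) if 0 else np.gradient(np.convolve(np.pad(val,3,'edge'),np.ones(7)/7,'valid'))
            k=np.argmax(d*SG); 
            if d[k]*SG>0.6: I.append(i);T.append(q[k])
        T=np.array(T)
        def res(p):
            A,B=model(p);o=[]
            for i,t in zip(I,T):
                pa=proj(f,A[i]);n=proj(f,B[i])-pa;n/=np.linalg.norm(n);o.append((t-pa)@n)
            return np.array(o)
        s=least_squares(res,p,loss="soft_l1",f_scale=.5,x_scale=[.001,.001,.01]);p=s.x
    return p,np.median(abs(res(p))),len(I)
def plate(p):
    k=np.linspace(-48,48,25);L=[];O=[]
    for a in range(4):
        q=np.c_[np.full(25,55.),k]@R2(a*np.pi/2).T;o=np.c_[np.full(25,60.),k]@R2(a*np.pi/2).T
        L+=list(q);O+=list(o)
    w=lambda X:np.c_[np.array(X)/1e3@R2(p[2]).T+p[:2],np.full(len(X),.010)]
    return w(L),w(O)
b0=belt();b5=[];
n=len(b0);idx=np.linspace(0,n,120,endpoint=False).astype(int)
t=np.roll(b0,-3,0)-np.roll(b0,3,0);nn=np.c_[t[:,1],-t[:,0]];nn/=np.linalg.norm(nn,axis=1)[:,None]
if ((b0-b0.mean(0))*nn).sum()<0: nn=-nn
# resample uniformly in arclength
def former(p,h=.060):
    w=lambda X:np.c_[np.array(X)/1e3@R2(p[2]).T+p[:2],np.full(len(X),h)]
    s=np.r_[0,np.cumsum(np.linalg.norm(np.diff(np.vstack([b0,b0[:1]]),axis=0),axis=1))]
    u=np.linspace(0,s[-1],120,endpoint=False);B=np.vstack([b0,b0[:1]]);N=np.vstack([nn,nn[:1]])
    X=np.c_[np.interp(u,s,B[:,0]),np.interp(u,s,B[:,1])];M=np.c_[np.interp(u,s,N[:,0]),np.interp(u,s,N[:,1])]
    return w(X),w(X+5*M)
c=plate_c=np.mean([plane_ for plane_ in [plane(f,q,.010) for q in [(232,69),(362,38),(386,172),(264,198)]]],axis=0)
e=plane(f,(386,172),.010)-plane(f,(264,198),.010)
SG=-1 # bright inside, darker out?  table vs plate
for SG in(-1,1):
    print("plate",SG,edge_fit(plate,[c[0],c[1],np.arctan2(e[1],e[0])],[1,1,.6]))
SG=1
pp=edge_fit(lambda p:former(p),[c[0],c[1],np.arctan2(e[1],e[0])],[1.5,1,1,.6]);print("former",pp)
for nme,uv in dict(stud=(367,107),start=(308,177),fin=(280,66)).items(): print(nme,plane(f,uv,.0145))
pickle.dump(pp[0],open("former.pkl","wb"))
o=cv2.resize(im[20:215,210:410],None,fx=3,fy=3)
for a in former(pp[0])[0]:
    q=(proj(f,a)-[210,20])*3+1; cv2.circle(o,tuple(int(x) for x in np.round(q)),1,(0,255,0),-1)
cv2.imwrite("pics/ov.png",o)
E
```

```text
former top h 0.06532495784026747 plate 0.012070806449001409 table -8.241312230194975e-05
rect px [[227.6439  67.073 ]
 [361.5243  36.4394]
 [392.2354 170.658 ]
 [258.3549 201.2917]]
plate -1 (array([ 0.4923, -0.0176,  0.2211]), np.float64(0.22876985301366065), 45)
plate 1 (array([ 0.4941, -0.0154,  0.2159]), np.float64(0.25244676993390547), 78)
former (array([ 0.4944, -0.0105,  0.1903]), np.float64(0.40823796955509173), 120)
stud [ 0.5401 -0.0046  0.0145]
start [ 0.4922 -0.0607  0.0145]
fin [0.4708 0.0269 0.0145]
```

View pics/ov.png

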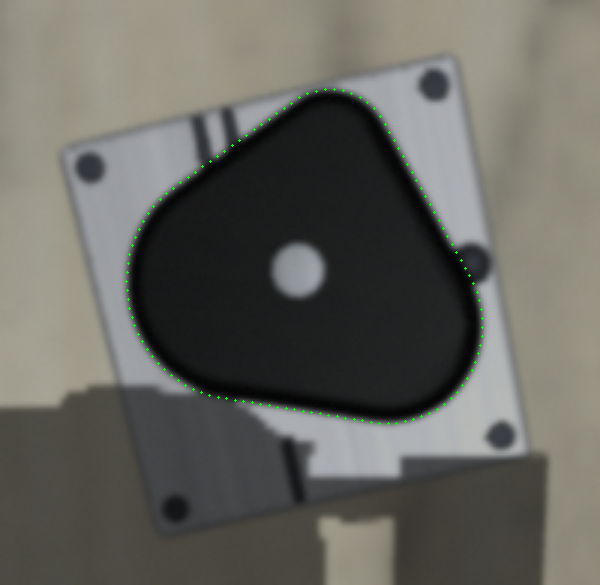

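drive_tool --claw '[-1, -1, -1, -1, -1, -1, -1, -1, -1]' --pt "0.03 0 0" --pt "0.03 0 0" --pt "0.03 0 0" --pt "0.03 0 0" --pt "0.03 0 0" --pt "0.03 0.005 0" --pt "0.025 0.005 0" --pt "0 0 0" --pt "0 0 0" --turn '[0, 0, 0, 0, 0, 0, 0, 0, 0]'

```text
time_s: 3.77
eef_pos: [0.5112, 0.1069, 0.1715]
ee_rot: [0.706, 0.709, 0.0, -0.0]
force: [-0.5, -0.9, -0.0]
opening: 0.0867
grasp_force: 0.0
```

```bash
python3 - <<'E'
from h import *
import pickle
np.set_printoptions(precision=4,suppress=True)
print(r.sense()["eef_pos"])
f=r.grab_frame("wrist"); cv2.imwrite("pics/w2.png",f["color"]); pickle.dump(f,open("w2.pkl","wb"))
for n in "stylus stylus_block".split():
    print(n,[(np.round(d["score"],2),np.round(d["xy"],1),world(f,d["xy"])) for d in r.search_frame(n,f)[:3]])
E
```

```text
[0.5112 0.1069 0.1715]
stylus [(np.float64(0.64), array([336.4,  77.2]), array([0.5221, 0.2132, 0.1037]))]
stylus_block [(np.float64(0.87), array([141.4, 272.9]), array([0.3651, 0.0712, 0.0407])), (np.float64(0.85), array([482.1,  67.3]), array([0.6327, 0.2323, 0.0398])), (np.float64(0.58), array([326.9,  97.9]), array([0.5183, 0.2082, 0.0405]))]
```

View pics/w2.png

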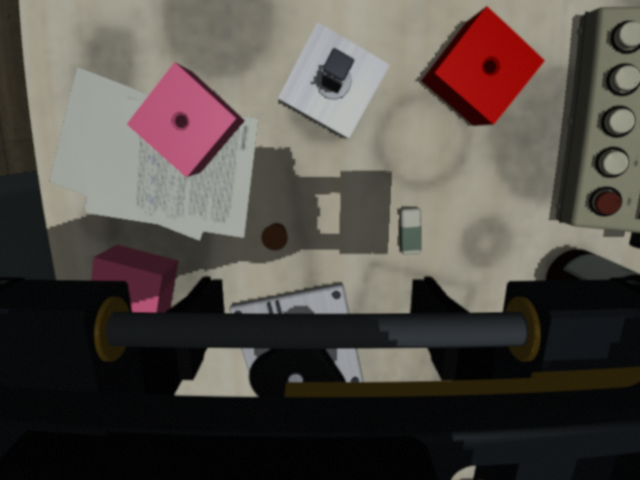

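The former overlay matches the picture. In w2 the grey block has corners at about (319,23), (388,67), (347,137) and (278,97), and the handle top is near (340,63).

```bash
python3 - <<'E'
from h import *
import pickle
np.set_printoptions(precision=4,suppress=True)
f=pickle.load(open("w2.pkl","rb"))
P=np.array([[world(f,(u,v)) for u in range(260,400)] for v in range(10,150)])
def rect(m,nm):
    X=(P[m][:,:2]*1e4).astype(np.float32);rc=cv2.minAreaRect(X);print(nm,m.sum(),np.array(rc[0])/1e4,np.array(rc[1])/1e4,rc[2],"h",np.median(P[m][:,2]))
H=P[...,2]
rect((H>.095),"handle top")
m=((H>.034)&(H<.046)).astype(np.uint8); m=cv2.morphologyEx(m,cv2.MORPH_OPEN,np.ones((5,5)))>0
rect(m,"block top")
m=((H>.045)&(H<.056)); rect(m,"flange?") if m.sum()>5 else None
print("pix corners block on z=.04:",*[plane(f,q,.04)[:2] for q in [(319,23),(388,67),(347,137),(278,97)]])
s=r.grab_frame("side")
Q=np.array([[world(s,(u,v)) for u in range(180,420,4)] for v in range(200,420,4)]).reshape(-1,3)
Q=Q[(Q[:,2]>.12)&(Q[:,1]<.6)];print("microscope min y by x:",[(x,Q[abs(Q[:,0]-x)<.02][:,1].min() if (abs(Q[:,0]-x)<.02).any() else None) for x in np.arange(.4,.76,.04)],Q.min(0))
st=r.outline_of("stylus",s)
for d in st[:2]:
    v,u=np.nonzero(d["region"]);print(d["score"],u.min(),u.max(),v.min(),v.max(), "top px",u[v==v.min()].mean())
o=cv2.resize(f["color"][10:150,260:400],(560,560),interpolation=cv2.INTER_CUBIC);cv2.imwrite("pics/st.png",o)
# triangulate handle top centre from side & wrist
E
```

```text
handle top 839 [0.5152 0.2046] [0.0505 0.0152] 64.44426727294922 h 0.10615367943155007
block top 5995 [0.5228 0.2203] [0.0608 0.0605] 61.624969482421875 h 0.04040601955473522
flange? 46 [0.5231 0.213 ] [0.0056 0.0199] 79.65350341796875 h 0.05041781557440983
pix corners block on z=.04: [0.5122 0.2599] [0.5626 0.2304] [0.5337 0.1802] [0.4823 0.2088]
microscope min y by x: [(np.float64(0.4), None), (np.float64(0.44), np.float64(0.11418750075713746)), (np.float64(0.48), np.float64(0.10969866533270689)), (np.float64(0.52), None), (np.float64(0.5599999999999999), np.float64(0.11399867479500381)), (np.float64(0.5999999999999999), None), (np.float64(0.6399999999999999), None), (np.float64(0.6799999999999999), None), (np.float64(0.7199999999999999), None)] [0.4598 0.0538 0.1206]
0.73 290 299 262 285 top px 294.5
```

View pics/st.png

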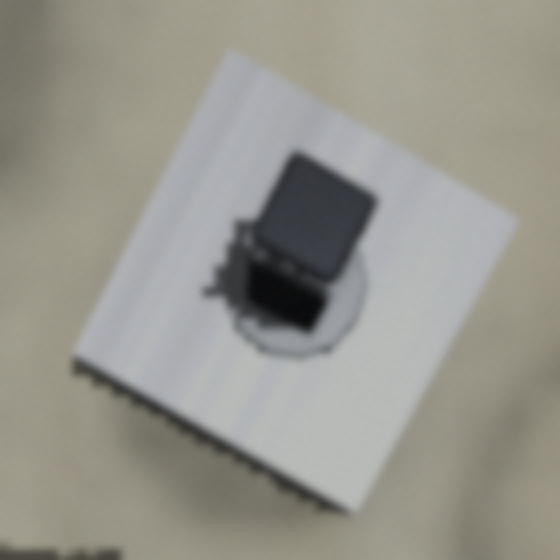

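```bash
python3 - <<'E'
from h import *
import pickle
np.set_printoptions(precision=4,suppress=True)
f=pickle.load(open("w2.pkl","rb"))
c=[(297,152),(378,200),(330,280),(258,228)]
q=np.mean(c,0)/4+[260,10]-.375
s=r.grab_frame("side")
print("top by plane",plane(f,q,.106),"tri",tri(ray(f,q),ray(s,(294.5,263.5))), "side px of pred",proj(s,np.array([.5228,.2203,.106])))
for a in c: print(plane(f,np.array(a)/4+[260,10]-.375,.106)[:2])
for cam in("side","scene"):
    s=r.grab_frame(cam)
    Q=np.array([[world(s,(u,v)) for u in range(0,640,3)] for v in range(0,480,3)]).reshape(-1,3)
    Q=Q[(Q[:,2]>.10)&(Q[:,2]<.5)&(Q[:,1]<.75)&(Q[:,1]>.24)&(Q[:,0]>.3)&(Q[:,0]<.9)]
    print(cam,len(Q),[(round(x,2),Q[abs(Q[:,0]-x)<.02][:,1].min()) for x in np.arange(.3,.9,.04) if (abs(Q[:,0]-x)<.02).any()])
E
```

```text
top by plane [0.5231 0.2203 0.106 ] tri [0.5225 0.2203 0.1061] side px of pred [294.0208 263.5272]
[0.5204 0.2287]
[0.5318 0.2224]
[0.5252 0.2116]
[0.515  0.2185]
side 5241 [(np.float64(0.42), np.float64(0.6476854696483987)), (np.float64(0.46), np.float64(0.6394089810909045)), (np.float64(0.5), np.float64(0.6308028481502757)), (np.float64(0.54), np.float64(0.6154790086498277)), (np.float64(0.58), np.float64(0.6163457160187121)), (np.float64(0.62), np.float64(0.6475633741446125)), (np.float64(0.66), np.float64(0.38080433935640334)), (np.float64(0.7), np.float64(0.3752489115385481)), (np.float64(0.74), np.float64(0.3919175045277701)), (np.float64(0.78), np.float64(0.6810796832685488)), (np.float64(0.82), np.float64(0.4968351835504424)), (np.float64(0.86), np.float64(0.4908304432699905)), (np.float64(0.9), np.float64(0.4928578939964392))]
scene 625 [(np.float64(0.42), np.float64(0.639179084901707)), (np.float64(0.46), np.float64(0.6310023553497806)), (np.float64(0.5), np.float64(0.6213129077025733)), (np.float64(0.54), np.float64(0.6139940525893968)), (np.float64(0.58), np.float64(0.612756554096579)), (np.float64(0.62), np.float64(0.6102487953323967)), (np.float64(0.66), np.float64(0.6123633706302622)), (np.float64(0.7), np.float64(0.3836446917353499)), (np.float64(0.74), np.float64(0.6487436543454839)), (np.float64(0.78), np.float64(0.6720708844084964)), (np.float64(0.82), np.float64(0.6766601063734473)), (np.float64(0.86), np.float64(0.49707949746200303))]
```

drive_tool --claw '[-1, -1, -1, -1, -1, -1, -1, -1, -1, -1]' --pt "0.0285 0.003 0" --pt "0.0285 0.003 0" --pt "0.0285 0.003 0" --pt "0.0285 0.003 0" --pt "0 0 0" --pt "0 0 0" --pt "0 0 0" --pt "0 0 0" --pt "0 0 0" --pt "0 0 0" --turn '[0, 0, 0, 0, 6, 6, 6, 6, 6, 0]'

```text
time_s: 5.0
eef_pos: [0.5231, 0.2185, 0.1716]
ee_rot: [0.867, 0.499, 0.0, 0.0]
force: [0.6, -0.1, -0.1]
opening: 0.0873
grasp_force: 0.0
```

drive_tool --claw '[-1, -1]' --pt "0 0 0" --pt "0 0 0" --turn '[0, 0]'

```text
time_s: 5.17
eef_pos: [0.523, 0.2187, 0.1716]
ee_rot: [0.866, 0.501, 0.0, -0.0]
force: [-0.2, -0.2, -0.1]
opening: 0.0871
grasp_force: 0.0
```

```bash
python3 - <<'E'
from h import *
from scipy.spatial.transform import Rotation as R
np.set_printoptions(precision=4,suppress=True)
L=[]
for i in range(6):
    s=r.sense(); L.append(np.r_[s["eef_pos"],s["force"]])
    f=r.grab_frame("wrist")
print(np.array(L)); M=R.from_quat(s["ee_rot"]).as_matrix(); print(M)
d=np.array([.5228,.2203,.046])-np.mean(L,0)[:3]; print("tool shift",M.T@d)
E
```

```text
[[ 0.523   0.2187  0.1716 -0.1853 -0.1898 -0.0513]
 [ 0.523   0.2187  0.1716  0.6207 -1.1518  0.637 ]
 [ 0.523   0.2187  0.1716 -0.5418  0.3384 -0.7465]
 [ 0.523   0.2187  0.1716 -0.567   0.5939 -0.2032]
 [ 0.5231  0.2187  0.1716 -0.4321  1.2395 -0.7901]
 [ 0.5231  0.2187  0.1716 -0.3948 -0.0538  0.3224]]
[[ 0.4996  0.8663  0.    ]
 [ 0.8663 -0.4996  0.0001]
 [ 0.0001 -0.     -1.    ]]
tool shift [ 0.0012 -0.001   0.1256]
```

drive_tool --claw '[-1, -1, -1, -1, -1, -1]' --pt "0.0012 -0.001 0.025" --pt "0 0 0.03" --pt "0 0 0.03" --pt "0 0 0.025" --pt "0 0 0.0155" --pt "0 0 0" --turn '[0, 0, 0, 0, 0, 0]'

```text
time_s: 5.97
eef_pos: [0.5202, 0.2192, 0.0426]
ee_rot: [0.866, 0.5, -0.004, -0.0]
force: [-0.2, -0.4, -0.8]
opening: 0.0871
grasp_force: 0.0
```

drive_tool --claw '[1, 1, 1, 1, 1, 1, 1, 1]' --pt "0 0 0" --pt "0 0 0" --pt "0 0 0" --pt "0 0 0" --pt "0 0 0" --pt "0 0 0" --pt "0 0 0" --pt "0 0 0" --turn '[0, 0, 0, 0, 0, 0, 0, 0]' --newtons 27

```text
time_s: 6.63
eef_pos: [0.5228, 0.2204, 0.0463]
ee_rot: [0.866, 0.5, 0.0, 0.0]
force: [-0.0, -0.5, 0.4]
opening: 0.0418
grasp_force: 0.0
```

drive_tool --claw '[1, 1, 1, 1, 1, 1, 1, 1]' --pt "0 0 0" --pt "0 0 0" --pt "0 0 0" --pt "0 0 0" --pt "0 0 0" --pt "0 0 0" --pt "0 0 0" --pt "0 0 0" --turn '[0, 0, 0, 0, 0, 0, 0, 0]'

```text
time_s: 7.3
eef_pos: [0.5227, 0.2203, 0.046]
ee_rot: [0.866, 0.5, -0.0, 0.0]
force: [0.1, 0.7, -0.9]
opening: 0.0137
grasp_force: 27.0
```

```bash
cat >> h.py <<'E'
def avg(n=9):
    L=[];P=[]
    for i in range(n):
        s=r.sense();L.append(s["force"]);P.append(s["eef_pos"]);r.grab_frame("side")
    return np.mean(P,0),np.mean(L,0),s
E
python3 - <<'E'
from h import *
np.set_printoptions(precision=4,suppress=True)
p,F,s=avg(4);print(p,F,s["opening"],s["grasp_force"],s["time_s"])
E
```

```text
[0.5227 0.2204 0.046 ] [ 0.3276  0.6314 -0.516 ] 0.013819915598493751 26.999883104581386 7.45
```

```bash
cat >> fit.py <<'E'
T2=np.array([[.5,.866],[.866,-.5]])  # rows: tool x,y in world
SP=np.array([.4941,-.0154,.222])
def path(fp,pen=.8,ds=2.0):
    "pin-centre path from left of start to finish, anticlockwise: world xy (m), outward normals, stand xy (mm)"
    from scipy.spatial import ConvexHull
    B=belt(3-pen,1440)
    a=(np.diff(np.r_[B,B[:1]][:,0])*(np.r_[B,B[:1]][:-1,1])).sum()
    if a>0: B=B[::-1]
    B=np.r_[B,B,B[:1]];s=np.r_[0,np.cumsum(np.linalg.norm(np.diff(B,axis=0),axis=1))]
    u=np.arange(0,s[-1],ds/10);X=np.c_[np.interp(u,s,B[:,0]),np.interp(u,s,B[:,1])]
    t=np.gradient(X,axis=0);t/=np.linalg.norm(t,axis=1)[:,None];N=np.c_[t[:,1],-t[:,0]]
    W=X/1e3@R2(fp[2]).T+fp[:2];S=(W-SP[:2])@R2(SP[2])*1e3;N=N@R2(fp[2]).T
    i0=np.argmax((S[:-1,0]<-13)&(S[1:,0]>=-13)&(S[:-1,1]<0)); i1=i0+np.argmax((S[i0:,0]<-13)&(S[i0:,1]>0))
    return W[i0:i1+1:10],N[i0:i1+1:10],S[i0:i1+1:10]
E
python3 - <<'E'
from fit import *
np.set_printoptions(precision=4,suppress=True)
fp=pickle.load(open("former.pkl","rb"))
W,N,S=path(fp);print(len(W),W[0],N[0],S[0],S[-1])
for i in range(0,len(W),5): print(i,W[i],N[i],S[i].round(1))
a=W[0]+N[0]*.012
d=a-[.5227,.2203];print("to approach tool",T2@d, "approach->contact(0 pen)",T2@(W[0]+N[0]*.0008-a))
E
```

```text
85 [ 0.4868 -0.0427] [-0.1606 -0.987 ] [-13.1606 -25.0162] [-12.4918  35.413 ]
0 [ 0.4868 -0.0427] [-0.1606 -0.987 ] [-13.2 -25. ]
5 [ 0.4966 -0.0443] [-0.1606 -0.987 ] [ -3.9 -28.8]
10 [ 0.5065 -0.0459] [-0.1606 -0.987 ] [  5.4 -32.5]
15 [ 0.5164 -0.047 ] [ 0.0534 -0.9986] [ 14.8 -35.7]
20 [ 0.526  -0.0444] [ 0.4499 -0.8931] [ 24.8 -35.3]
25 [ 0.5338 -0.0382] [ 0.7706 -0.6373] [ 33.7 -31. ]
30 [ 0.5384 -0.0294] [ 0.9617 -0.2741] [ 40.1 -23.4]
35 [ 0.5391 -0.0195] [0.9908 0.1351] [ 43.  -13.9]
40 [ 0.5358 -0.0102] [0.8586 0.5127] [41.8 -4.1]
45 [ 0.5307 -0.0016] [0.8586 0.5127] [38.7  5.4]
50 [0.5255 0.007 ] [0.8586 0.5127] [35.6 14.9]
55 [0.5204 0.0156] [0.8586 0.5127] [32.5 24.4]
60 [0.5153 0.0242] [0.8389 0.5443] [29.4 33.9]
65 [0.5077 0.0304] [0.3689 0.9295] [23.3 41.7]
70 [0.4978 0.0311] [-0.2371  0.9715] [13.9 44.5]
75 [0.4891 0.0264] [-0.5561  0.8311] [ 4.3 41.9]
80 [0.4808 0.0208] [-0.5561  0.8311] [-5.  38.3]
to approach tool [-0.2569  0.1046] approach->contact(0 pen) [ 0.0105 -0.004 ]
```

drive_tool --claw '[1, 1, 1, 1, 1, 1]' --pt "0 0 -0.01" --pt "0 0 -0.02" --pt "0 0 -0.02" --pt "0 0 -0.02" --pt "0 0 -0.02" --pt "0 0 0" --turn '[0, 0, 0, 0, 0, 0]'

```text
time_s: 8.0
eef_pos: [0.5254, 0.2217, 0.1409]
ee_rot: [0.866, 0.5, 0.004, 0.0]
force: [1.4, 0.3, -0.2]
opening: 0.0143
grasp_force: 27.0
```

drive_tool --claw '[1, 1, 1, 1, 1, 1, 1, 1, 1, 1]' --pt "-0.0169 0.0066 0" --pt "-0.03 0.0122 0" --pt "-0.03 0.0122 0" --pt "-0.03 0.0122 0" --pt "-0.03 0.0122 0" --pt "-0.03 0.0122 0" --pt "-0.03 0.0122 0" --pt "-0.03 0.0122 0" --pt "-0.03 0.0126 0" --pt "0 0 0" --turn '[0, 0, 0, 0, 0, 0, 0, 0, 0, 0]'

```text
time_s: 8.83
eef_pos: [0.4832, -0.0617, 0.136]
ee_rot: [0.869, 0.496, -0.001, 0.001]
force: [0.2, -0.2, -0.0]
opening: 0.0136
grasp_force: 27.0
```

drive_tool --claw '[1, 1, 1, 1, 1, 1]' --pt "0 0 0.017" --pt "0 0 0.02" --pt "0 0 0.013" --pt "0 0 0.007" --pt "0 0 0" --pt "0 0 0" --turn '[0, 0, 0, 0, 0, 0]'

```text
time_s: 9.33
eef_pos: [0.4849, -0.0542, 0.0791]
ee_rot: [0.866, 0.5, -0.0, -0.0]
force: [-0.1, 0.9, -0.2]
opening: 0.014
grasp_force: 27.0
```

```bash
python3 - <<'E'
from h import *
np.set_printoptions(precision=4,suppress=True)
p,F,s=avg(12);print(p,F,s["opening"],s["time_s"])
E
```

```text
[ 0.4853 -0.0543  0.0796] [-0.1697  0.0644 -0.3576] 0.013686119373221261 9.8833
```

drive_tool --claw '[1, 1, 1, 1, 1]' --pt "0.003 -0.001 0" --pt "0.003 -0.001 0" --pt "0.002 -0.001 0" --pt "0 0 0" --pt "0 0 0" --turn '[0, 0, 0, 0, 0]'

```text
time_s: 10.35
eef_pos: [0.4863, -0.0456, 0.079]
ee_rot: [0.866, 0.5, 0.0, -0.0]
force: [-0.3, 0.4, 0.1]
opening: 0.0137
grasp_force: 27.0
```

```bash
cat > av.py <<'E'
from h import *
import sys
np.set_printoptions(precision=4,suppress=True)
p,F,s=avg(int(sys.argv[1]));n=np.array(eval(sys.argv[2])) ;print(p,F,"Fn",F[:2]@n,"t",s["time_s"])
E
python3 av.py 4 "[-.16,-.987]"
```

```text
[ 0.4863 -0.0459  0.079 ] [-0.6203  0.1728 -0.3001] Fn -0.07134036412977302 t 10.5
```

drive_tool --claw '[1, 1, 1]' --pt "0.0007 -0.0003 0" --pt "0.0007 -0.0003 0" --pt "0 0 0" --turn '[0, 0, 0]'

```text
time_s: 10.8
eef_pos: [0.4865, -0.0443, 0.0791]
ee_rot: [0.866, 0.5, 0.0, -0.0]
force: [-0.5, -0.2, -0.8]
opening: 0.0139
grasp_force: 27.0
```

```bash
python3 av.py 4 "[-.16,-.987]"
```

```text
[ 0.4865 -0.0444  0.0791] [-0.3491  0.187  -0.7501] Fn -0.12876406127910256 t 10.95
```

drive_tool --claw '[1, 1, 1]' --pt "0.0004 -0.0002 0" --pt "0.0004 -0.0001 0" --pt "0 0 0" --turn '[0, 0, 0]'

```text
time_s: 11.25
eef_pos: [0.4866, -0.0436, 0.0791]
ee_rot: [0.866, 0.5, 0.0, 0.0]
force: [-0.6, 0.3, -0.9]
opening: 0.0137
grasp_force: 27.0
```

```bash
python3 av.py 4 "[-.16,-.987]"
```

```text
[ 0.4866 -0.0436  0.0791] [ 0.3766  0.2615 -0.8458] Fn -0.31836351211428404 t 11.4
```

drive_tool --claw '[1, 1, 1]' --pt "0.0003 -0.0001 0" --pt "0.0003 -0.0001 0" --pt "0 0 0" --turn '[0, 0, 0]'

```text
time_s: 11.7
eef_pos: [0.4867, -0.0432, 0.079]
ee_rot: [0.866, 0.5, -0.0, 0.0]
force: [-0.6, -1.1, 0.5]
opening: 0.014
grasp_force: 27.0
```

```bash
python3 av.py 6 "[-.16,-.987]"
```

```text
[ 0.4867 -0.0432  0.079 ] [-0.1452 -1.1407  0.1541] Fn 1.1491049934841941 t 11.95
```

Contact is about 1.1 N at the predicted point, so the fit holds. Now I trace in 10 mm segments, correcting from the force readings.

```bash
cat > seg.py <<'E'
# usage: seg.py i0 i1 navg shift_n(mm outward corr) : measure, print rows from here to path index i1 (mm)
from fit import *
import sys,json
np.set_printoptions(precision=4,suppress=True)
i0,i1,n,rows=[int(x) for x in sys.argv[1:5]];adj=float(sys.argv[5])/1e3
fp=pickle.load(open("former.pkl","rb"));W,N,S=path(fp,.8,1.0)
p,F,s=avg(n)
Z=W-N*adj   # adj>0 presses deeper
d=p[:2]-W[i0];k=np.argmin(np.linalg.norm(W-p[:2],axis=1))
print("p",p,"F",F,"Fn %.2f Ft %.2f"%(F[:2]@N[k],F[:2]@np.array([-N[k][1],N[k][0]])),"k",k,"pen vs fit %.2f"%(.8-1e3*(p[:2]-W[k])@N[k]),"t",s["time_s"],"op",s["opening"])
idx=np.linspace(max(i0,0),min(i1,len(W)-1),rows+1).round().astype(int)[1:]
cur=p[:2].copy();out=[]
for i in idx:
    v=np.round(T2@(Z[i]-cur),4);out.append([v[0],v[1],round(float(np.clip((p[2]-.079)/rows,-.0005,.0005)),4)]);cur=cur+T2.T@v
print(json.dumps([[float(x) for x in o] for o in out]),"ends stand",S[idx[-1]],"N",N[idx[-1]],len(W))
E
python3 seg.py -2 8 0 9 0 2>&1 | tail -1; python3 - <<'E'
E
sed -i 's/p,F,s=avg(n)/p,F,s=avg(n)/' seg.py; python3 seg.py 0 8 2 9 0
```

```text
UnboundLocalError: cannot access local variable 's' where it is not associated with a value
p [ 0.4867 -0.0431  0.0791] F [-0.7311 -0.6583 -0.2831] Fn 0.77 Ft -0.62 k 0 pen vs fit 0.37 t 12.05 op 0.014023422716935602
[[0.0008, 0.0009, 0.0], [0.0003, 0.0009, 0.0], [0.0004, 0.0009, 0.0], [0.0004, 0.001, 0.0], [-0.0, -0.0, 0.0], [0.0003, 0.0009, 0.0], [0.0004, 0.0009, 0.0], [0.0003, 0.001, 0.0], [0.0004, 0.0009, 0.0]] ends stand [ -5.6485 -28.0456] N [-0.1606 -0.987 ] 169
```

drive_tool --claw '[1, 1, 1, 1, 1, 1, 1, 1, 1, 1]' --pt "0.0008 0.0009 0" --pt "0.0003 0.0009 0" --pt "0.0004 0.0009 0" --pt "0.0004 0.001 0" --pt "0.0003 0.0009 0" --pt "0.0004 0.0009 0" --pt "0.0003 0.001 0" --pt "0.0004 0.0009 0" --pt "0 0 0" --pt "0 0 0" --turn '[0, 0, 0, 0, 0, 0, 0, 0, 0, 0]'

```text
time_s: 12.93
eef_pos: [0.495, -0.0439, 0.0791]
ee_rot: [0.866, 0.5, 0.0, 0.0]
force: [0.1, -1.7, -0.8]
opening: 0.0136
grasp_force: 27.0
```

```bash
python3 seg.py 8 17 8 9 0
```

```text
p [ 0.495  -0.0439  0.0791] F [-0.3775 -2.0383 -1.0809] Fn 2.07 Ft -0.05 k 8 pen vs fit 0.94 t 13.2833 op 0.013873369593444653
[[0.0002, 0.0008, 0.0], [0.0003, 0.0009, 0.0], [0.0004, 0.001, 0.0], [0.0003, 0.0009, 0.0], [0.0004, 0.0009, 0.0], [0.0003, 0.001, 0.0], [0.0004, 0.0009, 0.0], [0.0003, 0.0009, 0.0], [0.0004, 0.001, 0.0]] ends stand [  2.6984 -31.4116] N [-0.1606 -0.987 ] 169
```

drive_tool --claw '[1, 1, 1, 1, 1, 1, 1, 1, 1, 1]' --pt "0.0004 0.0008 0" --pt "0.0003 0.0009 0" --pt "0.0004 0.001 0" --pt "0.0003 0.0009 0" --pt "0.0004 0.0009 0" --pt "0.0003 0.001 0" --pt "0.0004 0.0009 0" --pt "0.0003 0.0009 0" --pt "0 0 0" --pt "0 0 0" --turn '[0, 0, 0, 0, 0, 0, 0, 0, 0, 0]'

```text
time_s: 14.17
eef_pos: [0.5028, -0.0451, 0.0791]
ee_rot: [0.866, 0.5, 0.0, 0.0]
force: [-0.6, -2.2, -0.7]
opening: 0.0138
grasp_force: 27.0
```

```bash
python3 seg.py 16 25 8 9 0.2
```

```text
p [ 0.5027 -0.0451  0.0791] F [-0.461 -2.2   -0.402] Fn 2.25 Ft -0.10 k 16 pen vs fit 1.02 t 14.5167 op 0.013973431502968368
[[0.0003, 0.0009, 0.0], [0.0004, 0.0009, 0.0], [0.0003, 0.001, 0.0], [0.0004, 0.0009, 0.0], [0.0003, 0.0009, 0.0], [0.0004, 0.001, 0.0], [0.0003, 0.0009, 0.0], [0.0004, 0.0009, 0.0], [0.0004, 0.001, 0.0]] ends stand [ 10.1185 -34.4019] N [-0.1486 -0.9889] 169
```

drive_tool --claw '[1, 1, 1, 1, 1, 1, 1, 1, 1, 1]' --pt "0.0004 0.0009 0" --pt "0.0004 0.0009 0" --pt "0.0003 0.001 0" --pt "0.0004 0.0009 0" --pt "0.0003 0.0009 0" --pt "0.0004 0.001 0" --pt "0.0003 0.0009 0" --pt "0.0004 0.0009 0" --pt "0.0004 0.001 0" --pt "0 0 0" --turn '[0, 0, 0, 0, 0, 0, 0, 0, 0, 0]'

```text
time_s: 15.4
eef_pos: [0.5118, -0.0465, 0.0791]
ee_rot: [0.866, 0.5, 0.0, 0.0]
force: [-0.5, -1.9, 0.1]
opening: 0.0139
grasp_force: 27.0
```

```bash
python3 seg.py 25 33 8 9 0.3
```

```text
p [ 0.5117 -0.0465  0.0791] F [-0.5795 -2.2523 -0.5285] Fn 2.31 Ft -0.24 k 25 pen vs fit 1.09 t 15.75 op 0.013869690463263884
[[0.0003, 0.0008, 0.0], [0.0005, 0.0009, 0.0], [0.0004, 0.0009, 0.0], [0.0005, 0.0008, 0.0], [0.0, 0.0, 0.0], [0.0005, 0.0009, 0.0], [0.0006, 0.0008, 0.0], [0.0006, 0.0008, 0.0], [0.0006, 0.0007, 0.0]] ends stand [ 17.9141 -36.029 ] N [ 0.1806 -0.9836] 169
```

drive_tool --claw '[1, 1, 1, 1, 1, 1, 1, 1, 1]' --pt "0.0004 0.0008 0" --pt "0.0005 0.0009 0" --pt "0.0004 0.0009 0" --pt "0.0005 0.0008 0" --pt "0.0005 0.0009 0" --pt "0.0006 0.0008 0" --pt "0.0006 0.0008 0" --pt "0.0006 0.0007 0" --pt "0 0 0" --turn '[0, 0, 0, 0, 0, 0, 0, 0, 0]'

```text
time_s: 16.55
eef_pos: [0.5199, -0.0461, 0.0792]
ee_rot: [0.866, 0.5, 0.001, 0.0]
force: [0.1, -3.1, -0.4]
opening: 0.0136
grasp_force: 27.0
```

```bash
python3 seg.py 33 40 8 7 0.3
```

```text
p [ 0.5197 -0.0461  0.0792] F [ 0.4662 -2.6133 -0.6503] Fn 2.65 Ft -0.01 k 33 pen vs fit 1.23 t 16.9 op 0.013988560114305146
[[0.0004, 0.0006, 0.0], [0.0006, 0.0007, 0.0], [0.0008, 0.0007, 0.0], [0.0007, 0.0006, 0.0], [0.0008, 0.0007, 0.0], [0.0008, 0.0005, 0.0], [0.0008, 0.0006, 0.0]] ends stand [ 24.852  -35.3037] N [ 0.4535 -0.8912] 169
```

drive_tool --claw '[1, 1, 1, 1, 1, 1, 1, 1]' --pt "0.0004 0.0006 0" --pt "0.0006 0.0007 0" --pt "0.0008 0.0007 0" --pt "0.0007 0.0006 0" --pt "0.0008 0.0007 0" --pt "0.0008 0.0005 0" --pt "0.0008 0.0006 0" --pt "0 0 0" --turn '[0, 0, 0, 0, 0, 0, 0, 0]'

```text
time_s: 17.62
eef_pos: [0.5259, -0.044, 0.0791]
ee_rot: [0.866, 0.5, 0.0, 0.0]
force: [0.1, -2.5, -0.6]
opening: 0.0141
grasp_force: 27.0
```

```bash
python3 seg.py 40 48 8 8 0.3
```

```text
p [ 0.5258 -0.044   0.0791] F [ 0.9935 -2.4535 -0.4908] Fn 2.64 Ft -0.23 k 40 pen vs fit 1.25 t 17.9667 op 0.014232441522747134
[[0.0008, 0.0007, 0.0], [0.0009, 0.0005, 0.0], [0.0009, 0.0004, 0.0], [0.0009, 0.0004, 0.0], [0.0009, 0.0004, 0.0], [0.0009, 0.0003, 0.0], [0.0009, 0.0003, 0.0], [0.001, 0.0003, 0.0]] ends stand [ 32.1426 -32.0996] N [ 0.7182 -0.6958] 169
```

drive_tool --claw '[1, 1, 1, 1, 1, 1, 1, 1, 1]' --pt "0.0008 0.0006 0" --pt "0.0009 0.0005 0" --pt "0.0009 0.0004 0" --pt "0.0009 0.0004 0" --pt "0.0009 0.0004 0" --pt "0.0009 0.0003 0" --pt "0.0009 0.0003 0" --pt "0.001 0.0003 0" --pt "0 0 0" --turn '[0, 0, 0, 0, 0, 0, 0, 0, 0]'

```text
time_s: 18.77
eef_pos: [0.5324, -0.0391, 0.0791]
ee_rot: [0.866, 0.5, 0.0, 0.0]
force: [1.3, -1.9, -0.8]
opening: 0.0142
grasp_force: 27.0
```

```bash
python3 seg.py 48 56 8 8 0.3
```

```text
p [ 0.5323 -0.0392  0.0792] F [ 1.5136 -1.7944 -0.4964] Fn 2.34 Ft -0.24 k 48 pen vs fit 1.31 t 19.1167 op 0.013897644809082581
[[0.0008, 0.0004, 0.0], [0.0009, 0.0002, 0.0], [0.001, 0.0001, 0.0], [0.001, 0.0001, 0.0], [0.001, 0.0001, 0.0], [0.001, -0.0, 0.0], [0.001, -0.0, 0.0], [0.001, -0.0001, 0.0]] ends stand [ 37.9984 -26.7025] N [ 0.9053 -0.4248] 169
```

drive_tool --claw '[1, 1, 1, 1, 1, 1, 1, 1, 1]' --pt "0.0008 0.0002 0" --pt "0.0009 0.0001 0" --pt "0.001 0.0001 0" --pt "0.001 0.0001 0" --pt "0.001 0 0" --pt "0.001 0 0" --pt "0.001 0 0" --pt "0.001 -0.0001 0" --pt "0 0 0" --turn '[0, 0, 0, 0, 0, 0, 0, 0, 0]'

```text
time_s: 19.92
eef_pos: [0.5365, -0.0325, 0.0792]
ee_rot: [0.866, 0.5, 0.0, 0.0]
force: [2.9, -1.4, -0.5]
opening: 0.014
grasp_force: 27.0
```

```bash
python3 seg.py 56 64 8 8 0.6
```

```text
p [ 0.5364 -0.0326  0.0792] F [ 2.7697 -1.185  -0.7414] Fn 3.01 Ft 0.10 k 56 pen vs fit 1.61 t 20.2667 op 0.013775598136187409
[[0.0008, 0.0001, 0.0], [0.001, -0.0001, 0.0], [0.001, -0.0002, 0.0], [0.0009, -0.0002, 0.0], [0.0009, -0.0003, 0.0], [0.001, -0.0003, 0.0], [0.0009, -0.0003, 0.0], [0.0009, -0.0004, 0.0]] ends stand [ 41.7853 -19.6969] N [ 0.9941 -0.108 ] 169
```

drive_tool --claw '[1, 1, 1, 1, 1, 1, 1, 1, 1]' --pt "0.0008 0.0001 0" --pt "0.001 -0.0001 0" --pt "0.001 -0.0002 0" --pt "0.0009 -0.0002 0" --pt "0.0009 -0.0003 0" --pt "0.001 -0.0003 0" --pt "0.0009 -0.0003 0" --pt "0.0009 -0.0004 0" --pt "0 0 0" --turn '[0, 0, 0, 0, 0, 0, 0, 0, 0]'

```text
time_s: 21.07
eef_pos: [0.5384, -0.0251, 0.0791]
ee_rot: [0.866, 0.5, 0.0, -0.0]
force: [2.1, -1.0, -0.2]
opening: 0.014
grasp_force: 27.0
```

```bash
python3 seg.py 64 72 8 8 0.65
```

```text
p [ 0.5384 -0.0253  0.0791] F [ 2.6217 -0.3919 -0.5432] Fn 2.65 Ft -0.11 k 64 pen vs fit 1.65 t 21.4167 op 0.013673942403122724
[[0.0009, -0.0002, 0.0], [0.0009, -0.0005, 0.0], [0.0009, -0.0004, 0.0], [0.0008, -0.0006, 0.0], [0.0008, -0.0005, 0.0], [0.0008, -0.0006, 0.0], [0.0007, -0.0006, 0.0], [0.0007, -0.0007, 0.0]] ends stand [ 43.0932 -11.8414] N [0.9754 0.2204] 169
```

drive_tool --claw '[1, 1, 1, 1, 1, 1, 1, 1, 1]' --pt "0.0008 -0.0004 0" --pt "0.0009 -0.0005 0" --pt "0.0009 -0.0004 0" --pt "0.0008 -0.0006 0" --pt "0.0008 -0.0005 0" --pt "0.0008 -0.0006 0" --pt "0.0007 -0.0006 0" --pt "0.0007 -0.0007 0" --pt "0 0 0" --turn '[0, 0, 0, 0, 0, 0, 0, 0, 0]'

```text
time_s: 22.22
eef_pos: [0.5377, -0.0175, 0.0791]
ee_rot: [0.866, 0.5, 0.0, -0.0]
force: [2.3, -0.8, -0.5]
opening: 0.0136
grasp_force: 27.0
```

```bash
python3 seg.py 72 81 8 9 0.8
```

```text
p [ 0.5377 -0.0177  0.0791] F [ 2.733   0.1614 -0.4789] Fn 2.70 Ft -0.45 k 72 pen vs fit 1.82 t 22.5667 op 0.013905085912517814
[[0.0008, -0.0005, 0.0], [0.0007, -0.0007, 0.0], [0.0006, -0.0007, 0.0], [0.0006, -0.0008, 0.0], [0.0006, -0.0007, 0.0], [0.0006, -0.0008, 0.0], [0.0005, -0.0009, 0.0], [0.0005, -0.0008, 0.0], [0.0004, -0.0009, 0.0]] ends stand [41.4719 -3.0355] N [0.8586 0.5127] 169
```

drive_tool --claw '[1, 1, 1, 1, 1, 1, 1, 1, 1, 1]' --pt "0.0007 -0.0006 0" --pt "0.0006 -0.0007 0" --pt "0.0006 -0.0007 0" --pt "0.0006 -0.0008 0" --pt "0.0006 -0.0007 0" --pt "0.0006 -0.0008 0" --pt "0.0005 -0.0009 0" --pt "0.0005 -0.0008 0" --pt "0.0004 -0.0009 0" --pt "0 0 0" --turn '[0, 0, 0, 0, 0, 0, 0, 0, 0, 0]'

```text
time_s: 23.45
eef_pos: [0.5341, -0.0098, 0.079]
ee_rot: [0.866, 0.5, -0.0, -0.0]
force: [2.9, 0.7, -0.1]
opening: 0.0137
grasp_force: 27.0
```

```bash
python3 seg.py 81 90 8 9 0.9
```

```text
p [ 0.5342 -0.0099  0.079 ] F [ 2.9017  1.1517 -0.8289] Fn 3.08 Ft -0.50 k 81 pen vs fit 2.05 t 23.8 op 0.013860611070143844
[[0.0008, -0.0008, 0.0], [0.0005, -0.0008, 0.0], [0.0005, -0.0009, 0.0], [0.0005, -0.0009, 0.0], [0.0005, -0.0009, 0.0], [0.0005, -0.0008, 0.0], [0.0005, -0.0009, 0.0], [0.0004, -0.0009, 0.0], [0.0005, -0.0009, 0.0]] ends stand [38.6726  5.5181] N [0.8586 0.5127] 169
```

drive_tool --claw '[1, 1, 1, 1, 1, 1, 1, 1, 1, 1]' --pt "0.0006 -0.0009 0" --pt "0.0005 -0.0008 0" --pt "0.0005 -0.0009 0" --pt "0.0005 -0.0009 0" --pt "0.0005 -0.0009 0" --pt "0.0005 -0.0008 0" --pt "0.0005 -0.0009 0" --pt "0.0004 -0.0009 0" --pt "0.0005 -0.0009 0" --pt "0 0 0" --turn '[0, 0, 0, 0, 0, 0, 0, 0, 0, 0]'

```text
time_s: 24.68
eef_pos: [0.5296, -0.002, 0.0791]
ee_rot: [0.866, 0.5, 0.0, -0.0]
force: [2.8, 0.4, -0.3]
opening: 0.0139
grasp_force: 27.0
```

```bash
python3 seg.py 90 99 8 9 1.1
```

```text
p [ 0.5296 -0.0021  0.079 ] F [ 2.5838  1.6498 -0.2366] Fn 3.06 Ft 0.09 k 90 pen vs fit 1.97 t 25.0333 op 0.014228014933824416
[[0.0006, -0.0009, 0.0], [0.0005, -0.0008, 0.0], [0.0004, -0.0009, 0.0], [0.0005, -0.0009, 0.0], [0.0005, -0.0009, 0.0], [0.0005, -0.0008, 0.0], [0.0005, -0.0009, 0.0], [0.0005, -0.0009, 0.0], [0.0005, -0.0009, 0.0]] ends stand [35.8733 14.0717] N [0.8586 0.5127] 169
```

drive_tool --claw '[1, 1, 1, 1, 1, 1, 1, 1, 1, 1]' --pt "0.0007 -0.0009 0" --pt "0.0005 -0.0008 0" --pt "0.0004 -0.0009 0" --pt "0.0005 -0.0009 0" --pt "0.0005 -0.0009 0" --pt "0.0005 -0.0008 0" --pt "0.0005 -0.0009 0" --pt "0.0005 -0.0009 0" --pt "0.0005 -0.0009 0" --pt "0 0 0" --turn '[0, 0, 0, 0, 0, 0, 0, 0, 0, 0]'

```text
time_s: 25.92
eef_pos: [0.525, 0.0059, 0.079]
ee_rot: [0.866, 0.5, -0.0, -0.0]
force: [2.9, 1.1, -0.6]
opening: 0.0138
grasp_force: 27.0
```

```bash
python3 seg.py 99 108 8 9 1.0
```

```text
p [0.525  0.0058 0.079 ] F [ 2.6455  1.099  -0.2791] Fn 2.83 Ft -0.41 k 99 pen vs fit 1.84 t 26.2667 op 0.013797479469839767
[[0.0005, -0.0007, 0.0], [0.0004, -0.0009, 0.0], [0.0005, -0.0009, 0.0], [0.0005, -0.0009, 0.0], [0.0005, -0.0008, 0.0], [0.0005, -0.0009, 0.0], [0.0005, -0.0009, 0.0], [0.0005, -0.0009, 0.0], [0.0005, -0.0008, 0.0]] ends stand [33.0739 22.6252] N [0.8586 0.5127] 169
```

drive_tool --claw '[1, 1, 1, 1, 1, 1, 1, 1, 1, 1]' --pt "0.0005 -0.0007 0" --pt "0.0004 -0.0009 0" --pt "0.0005 -0.0009 0" --pt "0.0005 -0.0009 0" --pt "0.0005 -0.0008 0" --pt "0.0005 -0.0009 0" --pt "0.0005 -0.0009 0" --pt "0.0005 -0.0009 0" --pt "0.0005 -0.0008 0" --pt "0 0 0" --turn '[0, 0, 0, 0, 0, 0, 0, 0, 0, 0]'

```text
time_s: 27.15
eef_pos: [0.5205, 0.0135, 0.079]
ee_rot: [0.866, 0.5, -0.0, -0.0]
force: [2.5, 1.2, 0.6]
opening: 0.0139
grasp_force: 27.0
```

```bash
python3 seg.py 108 117 7 9 1.0
```

```text
p [0.5206 0.0135 0.079 ] F [ 1.9284  0.8438 -0.0621] Fn 2.09 Ft -0.26 k 108 pen vs fit 1.76 t 27.45 op 0.013962173579725304
[[0.0005, -0.0009, 0.0], [0.0004, -0.0009, 0.0], [0.0005, -0.0009, 0.0], [0.0005, -0.0008, 0.0], [0.0005, -0.0009, 0.0], [0.0005, -0.0009, 0.0], [0.0005, -0.0008, 0.0], [0.0005, -0.0009, 0.0], [0.0005, -0.0009, 0.0]] ends stand [30.2746 31.1788] N [0.8586 0.5127] 169
```

drive_tool --claw '[1, 1, 1, 1, 1, 1, 1, 1, 1]' --pt "0.0004 -0.001 0" --pt "0.0004 -0.0009 0" --pt "0.0005 -0.0009 0" --pt "0.0005 -0.0008 0" --pt "0.0005 -0.0009 0" --pt "0.0005 -0.0009 0" --pt "0.0005 -0.0008 0" --pt "0.0005 -0.0009 0" --pt "0 0 0" --turn '[0, 0, 0, 0, 0, 0, 0, 0, 0]'

```text
time_s: 28.25
eef_pos: [0.5163, 0.0204, 0.0791]
ee_rot: [0.866, 0.5, -0.0, -0.0]
force: [2.2, 0.7, -0.8]
opening: 0.014
grasp_force: 27.0
```

```bash
python3 seg.py 116 121 7 5 1.1
```

```text
p [0.5164 0.0203 0.079 ] F [ 2.1225  1.2272 -0.2359] Fn 2.45 Ft -0.03 k 116 pen vs fit 1.85 t 28.55 op 0.013691491534333132
[[0.0004, -0.0009, 0.0], [0.0005, -0.0008, 0.0], [0.0005, -0.0009, 0.0], [0.0005, -0.0008, 0.0], [0.0003, -0.0009, 0.0]] ends stand [28.9462 34.9495] N [0.8 0.6] 169
```

drive_tool --claw '[1, 1, 1, 1, 1, 1]' --pt "0.0004 -0.0009 0" --pt "0.0005 -0.0008 0" --pt "0.0005 -0.0009 0" --pt "0.0005 -0.0008 0" --pt "0.0003 -0.0009 0" --pt "0 0 0" --turn '[0, 0, 0, 0, 0, 0]'

```text
time_s: 29.1
eef_pos: [0.5137, 0.0245, 0.0791]
ee_rot: [0.866, 0.5, 0.0, -0.0]
force: [3.3, 1.5, -0.4]
opening: 0.0136
grasp_force: 27.0
```

```bash
python3 seg.py 121 126 7 5 1.1
```

```text
p [0.5137 0.0244 0.0791] F [ 2.488   1.4774 -0.0138] Fn 2.88 Ft -0.31 k 121 pen vs fit 1.91 t 29.4 op 0.0137138534364361
[[0.0003, -0.0009, 0.0], [0.0003, -0.0008, 0.0], [0.0003, -0.0009, 0.0], [0.0001, -0.001, 0.0], [0.0002, -0.0009, 0.0]] ends stand [26.2343 39.1266] N [0.58   0.8146] 169
```

drive_tool --claw '[1, 1, 1, 1, 1, 1]' --pt "0.0002 -0.0009 0" --pt "0.0003 -0.0008 0" --pt "0.0003 -0.0009 0" --pt "0.0001 -0.001 0" --pt "0.0002 -0.0009 0" --pt "0 0 0" --turn '[0, 0, 0, 0, 0, 0]'

```text
time_s: 29.95
eef_pos: [0.51, 0.0278, 0.079]
ee_rot: [0.866, 0.5, -0.0, -0.0]
force: [1.5, 2.0, -0.1]
opening: 0.014
grasp_force: 27.0
```

```bash
python3 seg.py 126 132 7 6 1.3
```

```text
p [0.5101 0.0278 0.079 ] F [1.4163 2.4655 0.0137] Fn 2.83 Ft 0.28 k 126 pen vs fit 2.00 t 30.25 op 0.013919906689175447
[[-0.0001, -0.0006, -0.0], [0.0, -0.0009, -0.0], [-0.0, -0.0009, -0.0], [-0.0001, -0.0009, -0.0], [-0.0002, -0.0009, -0.0], [-0.0002, -0.0009, -0.0]] ends stand [21.5048 42.7628] N [0.2457 0.9693] 169
```

drive_tool --claw '[1, 1, 1, 1, 1, 1, 1]' --pt "-0.0001 -0.0006 0" --pt "0 -0.0009 0" --pt "0 -0.0009 0" --pt "-0.0001 -0.0009 0" --pt "-0.0002 -0.0009 0" --pt "-0.0002 -0.0009 0" --pt "0 0 0" --turn '[0, 0, 0, 0, 0, 0, 0]'

```text
time_s: 30.88
eef_pos: [0.5054, 0.0297, 0.079]
ee_rot: [0.866, 0.5, -0.0, -0.0]
force: [2.2, 3.7, -1.2]
opening: 0.0142
grasp_force: 27.0
```

```bash
python3 seg.py 132 138 7 6 1.4
```

```text
p [0.5055 0.0297 0.079 ] F [ 1.7647  3.5195 -0.2198] Fn 3.85 Ft -0.85 k 132 pen vs fit 2.21 t 31.1833 op 0.014272552263268458
[[-0.0003, -0.001, 0.0], [-0.0003, -0.0009, 0.0], [-0.0004, -0.0008, 0.0], [-0.0004, -0.0008, 0.0], [-0.0005, -0.0008, 0.0], [-0.0006, -0.0007, 0.0]] ends stand [15.7798 44.4405] N [-0.1219  0.9925] 169
```

drive_tool --claw '[1, 1, 1, 1, 1, 1, 1]' --pt "0 -0.0011 0" --pt "-0.0002 -0.001 0" --pt "-0.0004 -0.0008 0" --pt "-0.0004 -0.0008 0" --pt "-0.0005 -0.0008 0" --pt "-0.0006 -0.0007 0" --pt "0 0 0" --turn '[0, 0, 0, 0, 0, 0, 0]'

```text
time_s: 31.82
eef_pos: [0.4994, 0.0302, 0.0789]
ee_rot: [0.866, 0.5, -0.001, -0.0]
force: [-0.3, 4.0, -0.5]
opening: 0.0137
grasp_force: 27.0
```

```bash
python3 seg.py 138 144 7 6 0.9
```

```text
p [0.4995 0.0301 0.0788] F [ 0.2073  3.7657 -0.2797] Fn 3.71 Ft -0.66 k 138 pen vs fit 2.05 t 32.1167 op 0.013881730649365192
[[-0.0001, -0.0006, -0.0], [-0.0006, -0.0007, -0.0], [-0.0007, -0.0007, -0.0], [-0.0007, -0.0006, -0.0], [-0.0008, -0.0006, -0.0], [-0.0008, -0.0005, -0.0]] ends stand [ 9.8357 43.9323] N [-0.4729  0.8811] 169
```

drive_tool --claw '[1, 1, 1, 1, 1, 1, 1]' --pt "-0.0001 -0.0006 0" --pt "-0.0006 -0.0007 0" --pt "-0.0007 -0.0007 0" --pt "-0.0007 -0.0006 0" --pt "-0.0008 -0.0006 0" --pt "-0.0008 -0.0005 0" --pt "0 0 0" --turn '[0, 0, 0, 0, 0, 0, 0]'

```text
time_s: 32.75
eef_pos: [0.4945, 0.0286, 0.079]
ee_rot: [0.866, 0.5, -0.001, -0.0]
force: [-1.3, 3.6, 0.2]
opening: 0.0138
grasp_force: 27.0
```

```bash
python3 seg.py 144 153 7 9 0.7
```

```text
p [0.4946 0.0287 0.0789] F [-1.1792  3.2545 -0.0862] Fn 3.43 Ft -0.50 k 144 pen vs fit 1.91 t 33.05 op 0.013771518757911615
[[-0.0006, -0.0008, -0.0], [-0.0009, -0.0005, -0.0], [-0.0009, -0.0004, -0.0], [-0.0009, -0.0005, -0.0], [-0.0009, -0.0004, -0.0], [-0.0009, -0.0004, -0.0], [-0.0009, -0.0005, -0.0], [-0.0009, -0.0004, -0.0], [-0.0009, -0.0005, -0.0]] ends stand [ 1.4122 40.7692] N [-0.5561  0.8311] 169
```

drive_tool --claw '[1, 1, 1, 1, 1, 1, 1, 1, 1, 1]' --pt "-0.0006 -0.0008 0" --pt "-0.0009 -0.0005 0" --pt "-0.0009 -0.0004 0" --pt "-0.0009 -0.0005 0" --pt "-0.0009 -0.0004 0" --pt "-0.0009 -0.0004 0" --pt "-0.0009 -0.0005 0" --pt "-0.0009 -0.0004 0" --pt "-0.0009 -0.0005 0" --pt "0 0 0" --turn '[0, 0, 0, 0, 0, 0, 0, 0, 0, 0]'

```text
time_s: 33.93
eef_pos: [0.4872, 0.024, 0.079]
ee_rot: [0.866, 0.5, -0.0, -0.0]
force: [-1.7, 2.5, -0.3]
opening: 0.0138
grasp_force: 27.0
```

```bash
python3 seg.py 153 162 5 9 0.7
```

```text
Traceback (most recent call last):
  File "seg.py", line 7, in <module>
    p,F,s=avg(n)
          ~~~^^^
  File "h.py", line 28, in avg
    s=r.sense();L.append(s["force"]);P.append(s["eef_pos"]);r.grab_frame("side")
                                                            ~~~~~~~~~~~~^^^^^^^^
ValueError: 200 camera calls are used up
```

drive_tool --claw '[1, 1, 1, 1, 1, 1, 1, 1, 1]' --pt "-0.0009 -0.0004 0" --pt "-0.0009 -0.0004 0" --pt "-0.0009 -0.0005 0" --pt "-0.0009 -0.0004 0" --pt "-0.0009 -0.0005 0" --pt "-0.0009 -0.0004 0" --pt "-0.0009 -0.0005 0" --pt "-0.0009 -0.0004 0" --pt "0 0 0" --turn '[0, 0, 0, 0, 0, 0, 0, 0, 0]'

```text
time_s: 34.88
eef_pos: [0.4806, 0.0195, 0.0791]
ee_rot: [0.866, 0.5, -0.0, -0.0]
force: [-2.0, 3.6, 0.4]
opening: 0.0138
grasp_force: 27.0
```

drive_tool --claw '[1]' --pt "0 0 0" --turn '[0]'

```text
time_s: 34.97
eef_pos: [0.4806, 0.0196, 0.079]
ee_rot: [0.866, 0.5, -0.0, -0.0]
force: [-0.4, 2.7, -0.4]
opening: 0.0138
grasp_force: 27.0
```

drive_tool --claw '[1]' --pt "0 0 0" --turn '[0]'

```text
time_s: 35.05
eef_pos: [0.4806, 0.0196, 0.079]
ee_rot: [0.866, 0.5, -0.0, -0.0]
force: [-1.0, 2.9, -0.1]
opening: 0.0137
grasp_force: 27.0
```

drive_tool --claw '[1]' --pt "0 0 0" --turn '[0]'

```text
time_s: 35.13
eef_pos: [0.4807, 0.0197, 0.079]
ee_rot: [0.866, 0.5, -0.0, -0.0]
force: [-2.0, 3.1, 0.0]
opening: 0.0138
grasp_force: 27.0
```

drive_tool --claw '[1, 1, 1, 1, 1, 1, 1, 1, 1]' --pt "-0.0008 -0.0006 0" --pt "-0.0009 -0.0005 0" --pt "-0.0009 -0.0004 0" --pt "-0.0009 -0.0005 0" --pt "-0.0009 -0.0004 0" --pt "-0.0009 -0.0005 0" --pt "-0.0009 -0.0004 0" --pt "0 0 0" --pt "0 0 0" --turn '[0, 0, 0, 0, 0, 0, 0, 0, 0]'

```text
time_s: 35.88
eef_pos: [0.4746, 0.0159, 0.079]
ee_rot: [0.866, 0.5, -0.0, -0.0]
force: [-1.6, 1.8, -1.5]
opening: 0.0142
grasp_force: 27.0
```

drive_tool --claw '[1]' --pt "0 0 0" --turn '[0]'

```text
time_s: 35.97
eef_pos: [0.4747, 0.0159, 0.079]
ee_rot: [0.866, 0.5, -0.0, -0.0]
force: [-0.9, 2.8, -0.3]
opening: 0.0141
grasp_force: 27.0
```

drive_tool --claw '[1]' --pt "0 0 0" --turn '[0]'

```text
time_s: 36.05
eef_pos: [0.4747, 0.0159, 0.079]
ee_rot: [0.866, 0.5, -0.0, -0.0]
force: [-1.5, 2.3, -0.3]
opening: 0.0137
grasp_force: 27.0
```

The trace is complete at the finish mark. Now I back off and lift.

drive_tool --claw '[1, 1, 1, 1, 1, 1, 1, 1, 1]' --pt "0.0013 -0.0027 0" --pt "0.002 -0.004 0" --pt "0.002 -0.0041 0" --pt "0 0 0" --pt "0 0 -0.015" --pt "0 0 -0.02" --pt "0 0 -0.02" --pt "0 0 -0.01" --pt "0 0 0" --turn '[0, 0, 0, 0, 0, 0, 0, 0, 0]'

```text
time_s: 36.8
eef_pos: [0.4699, 0.0262, 0.1462]
ee_rot: [0.866, 0.5, 0.002, 0.001]
force: [-0.0, 0.3, -0.7]
opening: 0.014
grasp_force: 27.0
```

drive_tool --claw '[1, 1, 1, 1, 1, 1, 1, 1, 1, 1]' --pt "0.015 -0.0038 0" --pt "0.026 -0.0066 0" --pt "0.03 -0.0076 0" --pt "0.03 -0.0076 0" --pt "0.03 -0.0077 0" --pt "0.03 -0.0077 0" --pt "0.022 -0.0056 0" --pt "0.0127 -0.0032 0" --pt "0 0 0" --pt "0 0 0" --turn '[0, 0, 0, 0, 0, 0, 0, 0, 0, 0]'

```text
time_s: 37.63
eef_pos: [0.5222, 0.2195, 0.143]
ee_rot: [0.866, 0.5, -0.001, 0.0]
force: [0.6, -1.0, -0.2]
opening: 0.0139
grasp_force: 27.0
```

drive_tool --claw '[1, 1, 1, 1]' --pt "0 0 0" --pt "0 0 0" --pt "0 0 0" --pt "0 0 0" --turn '[0, 0, 0, 0]'

```text
time_s: 37.97
eef_pos: [0.5229, 0.2192, 0.1442]
ee_rot: [0.866, 0.499, 0.0, 0.0]
force: [-1.2, 0.3, -0.7]
opening: 0.0138
grasp_force: 27.0
```

drive_tool --claw '[1, 1, 1, 1, 1, 1, 1]' --pt "0.0009 -0.0007 0.015" --pt "0 0 0.02" --pt "0 0 0.018" --pt "0 0 0.008" --pt "0 0 0" --pt "0 0 0" --pt "0 0 0" --turn '[0, 0, 0, 0, 0, 0, 0]'

```text
time_s: 38.55
eef_pos: [0.5236, 0.2218, 0.0841]
ee_rot: [0.866, 0.5, 0.001, 0.0]
force: [-0.4, -0.2, 0.2]
opening: 0.0134
grasp_force: 27.0
```

drive_tool --claw '[1, 1, 1, 1]' --pt "0 0 0" --pt "0 0 0" --pt "0 0 0" --pt "0 0 0" --turn '[0, 0, 0, 0]'

```text
time_s: 38.88
eef_pos: [0.523, 0.2217, 0.0835]
ee_rot: [0.866, 0.5, 0.0, 0.0]
force: [0.3, 0.0, -0.3]
opening: 0.0133
grasp_force: 27.0
```

drive_tool --claw '[1, 1, 1, 1, 1, 1]' --pt "-0.0014 0.0004 0" --pt "0 0 0" --pt "0 0 0" --pt "0 0 0" --pt "0 0 0" --pt "0 0 0" --turn '[0, 0, 0, 0, 0, 0]'

```text
time_s: 39.38
eef_pos: [0.5224, 0.2202, 0.0831]
ee_rot: [0.866, 0.5, 0.0, -0.0]
force: [1.1, -0.7, -0.3]
opening: 0.0137
grasp_force: 27.0
```

Centred, so I lower it in steps.

drive_tool --claw '[1, 1, 1, 1, 1, 1, 1]' --pt "0.0001 0.0002 0.003" --pt "0 0 0.003" --pt "0 0 0.003" --pt "0 0 0.003" --pt "0 0 0.003" --pt "0 0 0" --pt "0 0 0" --turn '[0, 0, 0, 0, 0, 0, 0]'

```text
time_s: 39.97
eef_pos: [0.5225, 0.22, 0.0677]
ee_rot: [0.866, 0.5, -0.0, -0.0]
force: [0.4, 0.5, -0.4]
opening: 0.0138
grasp_force: 27.0
```

drive_tool --claw '[1, 1, 1, 1, 1, 1, 1, 1, 1]' --pt "0 0 0.004" --pt "0 0 0.004" --pt "0 0 0.004" --pt "0 0 0.004" --pt "0 0 0.0025" --pt "0 0 0.0015" --pt "0 0 0.001" --pt "0 0 0" --pt "0 0 0" --turn '[0, 0, 0, 0, 0, 0, 0, 0, 0]'

```text
time_s: 40.72
eef_pos: [0.5227, 0.2201, 0.0471]
ee_rot: [0.866, 0.5, 0.0, 0.0]
force: [0.1, -0.4, 0.6]
opening: 0.0141
grasp_force: 27.0
```

drive_tool --claw '[1, 1, 1, 1]' --pt "0 0 0.0005" --pt "0 0 0.0005" --pt "0 0 0" --pt "0 0 0" --turn '[0, 0, 0, 0]'

```text
time_s: 41.05
eef_pos: [0.5226, 0.2202, 0.0461]
ee_rot: [0.866, 0.5, 0.0, 0.0]
force: [-0.1, 0.7, -0.8]
opening: 0.014
grasp_force: 27.0
```

drive_tool --claw '[1, 1]' --pt "0 0 0" --pt "0 0 0" --turn '[0, 0]'

```text
time_s: 41.22
eef_pos: [0.5226, 0.2201, 0.0461]
ee_rot: [0.866, 0.5, 0.0, 0.0]
force: [0.1, 0.1, -0.6]
opening: 0.0137
grasp_force: 27.0
```

Within 0.1 mm of the seated pose and no upward force; releasing lets it drop home. I open, then rise.

drive_tool --claw '[-1, -1, -1, -1, -1, -1, -1, -1, -1, -1]' --pt "0 0 0" --pt "0 0 0" --pt "0 0 0" --pt "0 0 0" --pt "0 0 0" --pt "0 0 0" --pt "0 0 0" --pt "0 0 0" --pt "0 0 0" --pt "0 0 0" --turn '[0, 0, 0, 0, 0, 0, 0, 0, 0, 0]'

```text
time_s: 42.05
eef_pos: [0.5226, 0.2201, 0.0461]
ee_rot: [0.866, 0.5, 0.0, -0.0]
force: [-0.4, 0.1, 1.0]
opening: 0.0727
grasp_force: 0.0
```

drive_tool --claw '[-1, -1, -1, -1, -1, -1, -1, -1, -1, -1]' --pt "0 0 -0.01" --pt "0 0 -0.02" --pt "0 0 -0.025" --pt "0 0 -0.03" --pt "0 0 -0.025" --pt "0 0 -0.015" --pt "0 0 0" --pt "0 0 0" --pt "0 0 0" --pt "0 0 0" --turn '[0, 0, 0, 0, 0, 0, 0, 0, 0, 0]'

```text
time_s: 42.88
eef_pos: [0.5217, 0.2197, 0.1698]
ee_rot: [0.866, 0.5, -0.001, -0.0]
force: [-0.3, 0.5, -0.5]
opening: 0.0868
grasp_force: 0.0
```

```bash
python3 -c "
from rig import r
print(r.close_job())"
```

```text
the job is handed in; nothing more can be done
None
```

The full trace ran from the single rib past the stud to the pair of ribs, with averaged force readings of about 2 to 3.9 N (above 3 N at the last bend). The stylus was then released in its block within 0.1 mm of its original seated height, and the job was handed in at about 43 s; no verdict came back, and I had no camera calls left to confirm the seating by picture.

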